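# Open a square jar braced in the jar holder

## Robot

A 6-joint arm with a two-finger parallel gripper is mounted at the origin on the work surface. World frame = base frame: x ahead of the robot, y to its left, z up, the work surface at z = 0. Lengths are in m, angles in rad, forces in N, time in s.
With the tool pointing down it reaches from about 0.3 to 0.825 m from the base axis. Payload 5.4 kg.
Tool frame: the origin (TCP) lies on the centre line of the jaws, within the pads' length; the fingertips stand ctrl.tcp_to_tips ahead of it and the grasp point (between the pads) lies 6 mm ahead of it (ctrl.tcp_to_tips is the distance from the TCP to the fingertips, in m); z points along the fingers, x is the direction in which the jaws open and shut, and the axes are right-handed (so a half turn about z gives the same grasp; the last joint's range is limited). The gripper opens to 92 mm and grips with 3 to 60 N. Pads are 20 mm wide; open, the fingers measure 128 mm over their backs; the gripper's body (75 mm by 189 mm) begins 69 mm behind the grasp point.
Start: joints at [1.004, 0.158, 1.597, -0, 1.386, -0.21], TCP at [0.201, 0.539, 0.217] pointing down, gripper open.
Joint ranges: [-2.91, 2.91], [-0.94, 2.29], [0.18, 2.7], [-1.29, 4.43], [0.17, 2.64], [-3, 3]. Speed limits (rad/s): [2.57, 2.57, 3.14, 3.14, 3.14, 3.14].

## Interface

Orientations are given as [roll, pitch, yaw] about the fixed x, y, z axes, in that order (R = Rz(yaw) Ry(pitch) Rx(roll)).
In Python, from rig import readout, optics, ctrl gives the robot as it stands.
- The arm moves only by the shell command python3 -m pendant 'ROWS' [OPENING] [FORCE]. ROWS is text: rows parted by semicolons, each of 6 numbers parted by spaces: the shift along the tool's x, y, z in m, then the turn, a rotation vector about the tool's x, y, z in degrees. In form: dx dy dz wx wy wz; .... A call has 1 to 5 rows; each row is the pose to reach, as a shift and turn from the pose commanded when the call began, along the tool's axes at that moment; what a row does not reach only later rows make up. A row lasts 1/12 s, in which the tool goes at most 41.7 mm and 7.16 degrees, less where a joint would pass 70% of its speed; a pose out of reach is approached as far as the arm can. A call with a gripper value outside its range is refused whole. OPENING is the finger opening in m, from 0 to 0.0919, set as the call begins (- or left out, the last holds). The fingers move at their own pace and stop on an object; FORCE is the grip in N (left out, the last holds). Time passes only in rows, so rows that repeat a pose let the fingers close. It gives the time, the measured TCP pose, the force and the opening at its end, in the units of the state.
- readout.read_state(): the state, without advancing time (a new reading comes with each control period).
- optics.capture(name): name is "scene" or "top" or "wrist"; returns (picture, depth): 480x640x3 uint8, red, green, blue; 480x640 float32, m along the optical axis (not along the pixel's ray), 0 where there is no reading.
- optics.camera_model(name): a dict with "fx", "fy", "cx", "cy" (pixels), "world_from_camera" (4x4, takes a point from camera to world coordinates); the wrist camera has in their place "mount" (4x4, takes a point from camera to tool coordinates, whose origin is the TCP and whose axes are the tool frame's). Camera axes: x right, y up, looking along -z (the intrinsics and any distortion apply to the point x, -y, -z); pixel columns grow to the right and rows downward; lengths in m; the calibration is good to about 2 mm. A picture is of the moment at which its call begins: read the wrist's pose just before it. camera_model takes no time and is no camera call.
- ctrl.job_done(): hands the job in, once; it reports no verdict.
The state is a dict: "time_s": time; "joint_pos": joint angles; "qvel": joint speeds; "joint_torque": joint torques, N m; "tool_pos": TCP position; "ee_rot": TCP orientation; "force": force on the tool from outside, world axes, zero at the start; "moment": the same for the moment, N m; "grip_width": finger opening in m.
Only numpy, scipy, OpenCV 4.12 (cv2) and the standard library are available. Lean on these libraries where they do the work, as an engineer would, in place of code of your own. Each camera call takes 0.05 s, during which the arm holds its last target.

## Task

Stand the square glass jar, lid up, fully down in the square pocket of the wooden jar holder so that it cannot turn, then unscrew its tight lid (anticlockwise seen from above). Stop turning as soon as the threads let go, lift the lid straight up and finish still gripping it, level and still, about two centimetres above the open mouth, with the jar left standing in the pocket. Leave the round jar, the funnel and the spoon where they are.

Things in the scene. Friction and masses are not known exactly. Their poses are not given: they have to be found in the camera images.
- jar: Empty clear-glass jar, 0.24 to 0.39 kg, standing lid up: square body 62 x 62 mm, 68 mm tall, sloping shoulder up to 76 mm, round neck (48 mm) up to the mouth at 96 mm. Origin at the centre of its underside, z up, x and y square to its flat sides. Fits the pocket in any quarter turn. On the bare table it spins along when the lid is twisted.
- jar_mouth (a point): Centre of the jar's mouth rim, 96 mm above its underside. A black rubber sealing ring sits on the rim; it stands 2 mm above the rim when pressed by the lid and 4 mm when not.
- cap: The square jar's bare-steel screw lid, 63 mm diameter, 16 mm tall, ribbed rim, 30 g. Origin at the centre of its lower edge, z up. Screwed on, its lower edge is 84.5 mm and its top 100.5 mm above the jar's underside (8.5 mm gap to the shoulder); the jar can be lifted by it. Its x axis lies along the jar's x when fully tight; it starts 0 to 12 degrees anticlockwise of that.
- cap_top (a point): Centre of the lid's top, 16 mm above its lower edge. Thread: the lid turns anticlockwise seen from above, without rising, against up to about 1 N m (grip it firmly); the threads let go about 55 degrees from fully tight (43 to 55 degrees of turning); the sealing ring then pushes the lid up 2 mm and it lifts straight off. Do not turn beyond 85 degrees from fully tight.
- holder: Jar holder: varnished wooden block 150 x 150 x 34 mm, screwed down to the table, with a square pocket 65 x 65 mm wide and 25 mm deep in the middle of its top, mouth chamfered by 3 mm. Origin at the centre of its underside, x and y along its sides and the pocket's sides, z up.
- pocket (a point): Centre of the floor of the holder's pocket, 9 mm above the table; axes as the holder's.
- round_jar: Bystander: closed round amber-glass jar with a steel lid, 72 mm diameter, 110 mm tall; origin at the centre of its underside.
- funnel: Bystander: aluminium jar funnel standing on its spout, 60 mm tall, 100 mm wide at the top; origin at the centre of its lower edge.
- spoon: Bystander: wooden spoon lying flat along its x axis; origin at its middle on the underside.
Not all that is in view belongs to the job. Of the things like the cap, leave any that is orange or purple; of the rest the smaller one is meant.

How it is judged:
By the outcome, as a careful person would: the job done as asked, in the order asked, and still so for the second after the job is handed in, while the arm keeps its last pose, push and grip.
It also fails if it takes over 45 s, if anything falls off the work surface, if the arm or the gripper's body presses on something with over 40 N, if the wrist force passes 120 N, or if a joint passes its speed limit or range.

## Working session

There is one attempt and no reset: what is moved stays moved. The work goes in short steps, Python scripts to look and compute and a shell command to move; the robot and the scene stay as the last step left them, time stands still between calls to the robot, and variables do not carry over. Pictures are saved under pics/ and viewed, and the job is handed in when it is done.

```bash
ls; mkdir -p pics
python3 - <<'E'
from rig import readout, optics, ctrl
import cv2
print(readout.read_state()); print(ctrl.tcp_to_tips)
for n in ("scene","top","wrist"):
    p,d=optics.capture(n); cv2.imwrite(f"pics/{n}0.png",p[:,:,::-1]); m=optics.camera_model(n); print(n,m)
    import numpy as np; np.savez(f"{n}0.npz",p=p,d=d)
E
```

```text
pics
{'time_s': 0.0, 'joint_pos': array([ 1.00391028e+00,  1.59047044e-01,  1.59820359e+00, -2.98654760e-05,
        1.38619349e+00, -2.10106115e-01]), 'qvel': array([ 0.00281357,  0.00064698, -0.00109451,  0.00169096, -0.00169213,
       -0.00140491]), 'joint_torque': array([-5.22310766e-04, -3.85564077e+01, -3.22107768e+01,  7.00452039e-02,
        3.78309970e-02, -1.52875477e-04]), 'tool_pos': array([0.20051994, 0.53825045, 0.21633439]), 'ee_rot': array([-3.14123521e+00,  1.81687728e-03,  1.21402223e+00]), 'force': array([ 0.30846711,  0.12545791, -0.45296253]), 'moment': array([-0.01869959, -0.00974331,  0.01291352]), 'grip_width': 0.09192877932812038}
0.025
scene {'fx': 604.6968659496179, 'fy': 604.6968659496179, 'cx': 325.6462735882288, 'cy': 247.25667494342247, 'world_from_camera': array([[ 0.00279274, -0.80976916,  0.58674194,  1.31225093],
       [ 0.99990667, -0.00558541, -0.01246778, -0.0127357 ],
       [ 0.01337322,  0.586722  ,  0.80967799,  1.13593461],
       [ 0.        ,  0.        ,  0.        ,  1.        ]])}
top {'fx': 615.4457422642563, 'fy': 615.4457422642563, 'cx': 324.2396244600347, 'cy': 235.35682437439974, 'world_from_camera': array([[-0.04652072,  0.97502637, -0.21716213,  0.24035919],
       [-0.99891185, -0.04612776,  0.00688108,  0.02087702],
       [-0.00330797,  0.21724594,  0.97611129,  1.60178499],
       [ 0.        ,  0.        ,  0.        ,  1.        ]])}
wrist {'fx': 381.79954719722593, 'fy': 381.79954719722593, 'cx': 317.6758318602004, 'cy': 237.14715619381295, 'mount': array([[ 9.99999702e-01,  2.87866809e-04,  7.16319915e-04,
         1.00268095e-03],
       [ 4.84159874e-04, -9.56576757e-01, -2.91480143e-01,
        -8.24378175e-02],
       [ 6.01307523e-04,  2.91480403e-01, -9.56576611e-01,
        -1.67811779e-01],
       [ 0.00000000e+00,  0.00000000e+00,  0.00000000e+00,
         1.00000000e+00]])}
```

View pics/scene0.png

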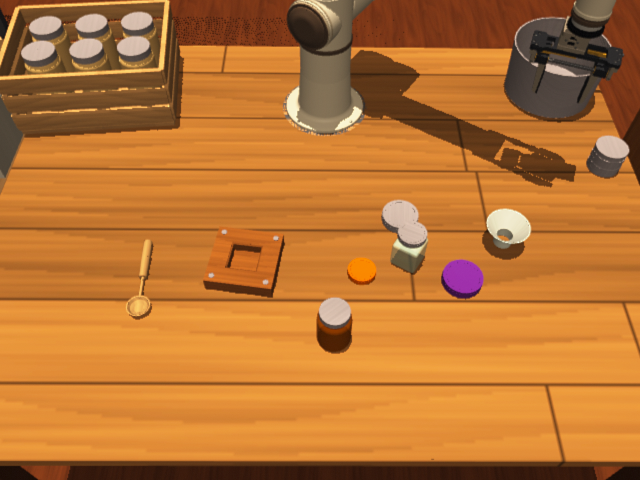

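View pics/top0.png

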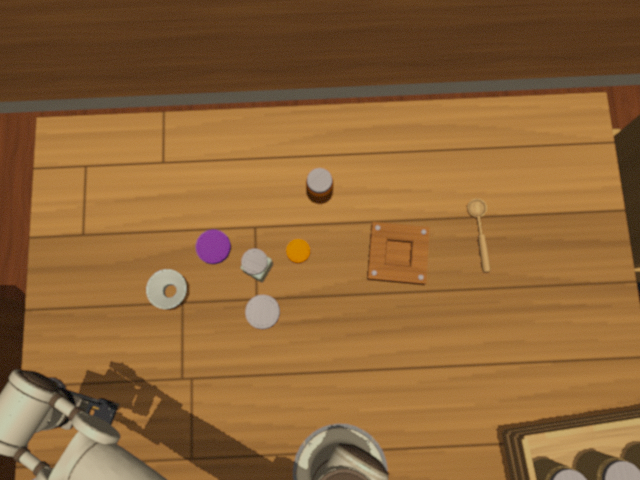

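View pics/wrist0.png

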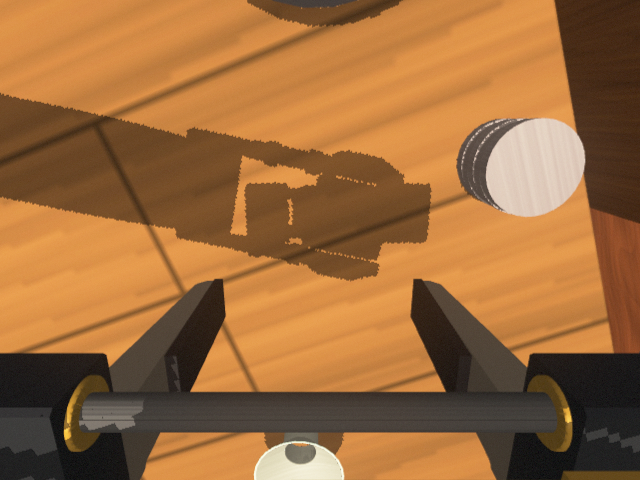

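Things that could be taken for the cap, by pixel in the scene view:
- Steel lid on the square jar (412,235).
- Loose steel lid on the table (400,215).
- Orange lid (362,270).
- Purple lid (463,279).
- Amber jar's lid (335,312).
- Stack of lids (608,152).
- Crate jar lids (around 90,45).

By the description, the one I want is the lid on the clear square jar. I'll check it in a close crop.

```bash
cat > h.py <<'E'
import numpy as np, cv2
from rig import readout, optics, ctrl
from scipy.spatial.transform import Rotation as R
def wfc(n,s=None):
    m=optics.camera_model(n)
    if n!="wrist": return m,np.array(m["world_from_camera"])
    T=np.eye(4); T[:3,:3]=R.from_euler("xyz",s["ee_rot"]).as_matrix(); T[:3,3]=s["tool_pos"]
    return m,T@np.array(m["mount"])
def plane(n,uv,z,s=None):
    m,T=wfc(n,s); uv=np.atleast_2d(uv).astype(float)
    d=np.c_[(uv[:,0]-m["cx"])/m["fx"],-(uv[:,1]-m["cy"])/m["fy"],-np.ones(len(uv))]@T[:3,:3].T
    o=T[:3,3]; return o+d*((z-o[2])/d[:,2])[:,None]
def cloud(n,D,s=None):
    m,T=wfc(n,s); v,u=np.mgrid[:D.shape[0],:D.shape[1]]
    P=np.stack([(u-m["cx"])/m["fx"]*D,-(v-m["cy"])/m["fy"]*D,-D],-1)
    return P@T[:3,:3].T+T[:3,3]
def pix(n,P,s=None):
    m,T=wfc(n,s); q=np.linalg.inv(T)@np.r_[P,1]
    return m["cx"]+m["fx"]*q[0]/-q[2], m["cy"]-m["fy"]*q[1]/-q[2]
E
python3 - <<'E'
from h import *
a=np.load("scene0.npz")["p"][190:300,350:500]; b=np.load("top0.npz")["p"][220:340,190:310]
a=cv2.resize(a,None,fx=5,fy=5,interpolation=cv2.INTER_CUBIC); b=cv2.resize(b,None,fx=5,fy=5,interpolation=cv2.INTER_CUBIC)
cv2.imwrite("pics/cs.png",a[:,:,::-1]);cv2.imwrite("pics/ct.png",b[:,:,::-1])
D=np.load("top0.npz")["d"]; P=cloud("top",D)
for u,v in [(254,260),(262,311),(297,250),(213,246),(318,178),(398,252),(375,270),(390,232),(230,300)]:
    print(u,v,P[v,u].round(4))
D=np.load("scene0.npz")["d"]; P=cloud("scene",D)
for u,v in [(412,235),(395,213),(362,270),(335,312),(245,258),(230,245)]:
    print(u,v,P[v,u].round(4))
E
```

```text
254 260 [0.5205 0.1873 0.0985]
262 311 [0.4007 0.1777 0.0262]
297 250 [0.5583 0.0832 0.0106]
213 246 [0.5775 0.3027 0.0199]
318 178 [0.7213 0.0192 0.1118]
398 252 [ 0.5422 -0.1834  0.0006]
375 270 [ 0.4925 -0.117   0.0287]
390 232 [ 0.5908 -0.1626  0.0306]
230 300 [ 0.4364  0.2636 -0.0041]
412 235 [0.5269 0.1894 0.0989]
395 213 [0.4032 0.1696 0.0218]
362 270 [0.5621 0.0855 0.015 ]
335 312 [0.7229 0.0209 0.1078]
245 258 [ 0.524  -0.179   0.0048]
230 245 [ 0.506  -0.2118  0.03  ]
```

View pics/cs.png

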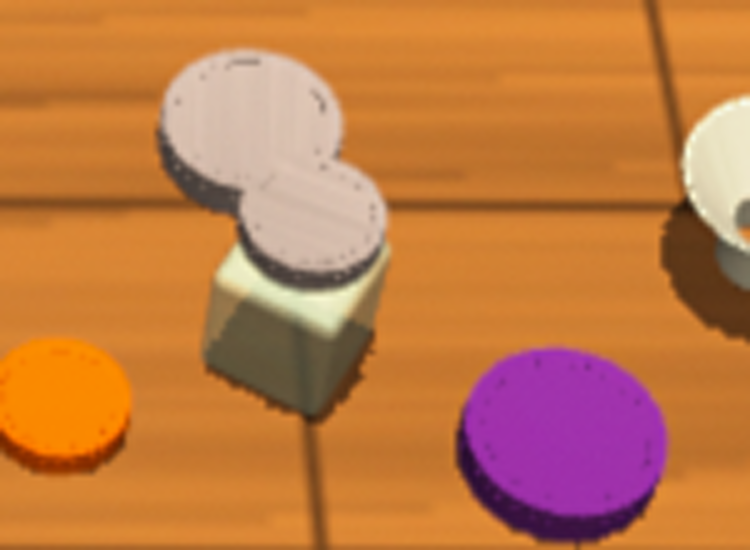

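View pics/ct.png

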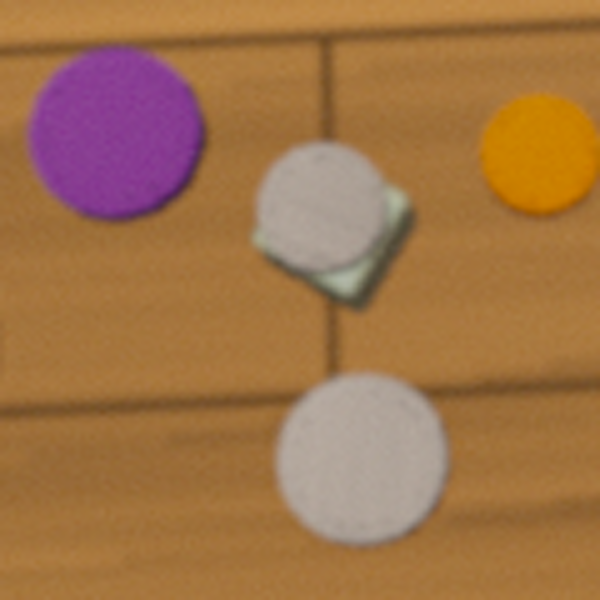

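The crop shows the smaller steel lid, seated on the clear square jar (scene 412,235; top 254,261). The loose steel lid at (400,215) is larger and lies on the table. Next I'll get rough poses for the jar and holder.

Run:
```python
from h import *
for n in ("top","scene"):
    f=np.load(n+"0.npz"); P=cloud(n,f["d"]); p=f["p"]
    m=(P[...,2]>.02)&(P[...,2]<.045)&(np.hypot(P[...,0]-.54,P[...,1]+.18)<.13)
    m=cv2.morphologyEx(m.astype(np.uint8),cv2.MORPH_OPEN,np.ones((3,3)))
    c=max(cv2.findContours(m,0,1)[0],key=cv2.contourArea)
    q=plane(n,c[:,0],.034)[:,:2]; print(n,"holder",cv2.minAreaRect((q*1000).astype(np.float32)),P[m>0][:,2].mean())
    # lid top
    m=(P[...,2]>.09)&(P[...,2]<.115)&(np.hypot(P[...,0]-.523,P[...,1]-.188)<.06)
    c=max(cv2.findContours(m.astype(np.uint8),0,1)[0],key=cv2.contourArea)
    q=plane(n,c[:,0],.1005)[:,:2]; print(n,"lid",cv2.minEnclosingCircle((q*1000).astype(np.float32)),q.mean(0))
```

```text
top holder ((534.714111328125, -180.8343048095703), (150.87225341796875, 152.52818298339844), 81.92977905273438) 0.03399406288526149
top lid ((516.6334228515625, 185.85464477539062), 32.61449432373047) [0.51647929 0.18600276]
scene holder ((543.9174194335938, -177.1282958984375), (151.9616241455078, 157.80490112304688), 81.8235855102539) 0.03176793871440377
scene lid ((524.6331787109375, 188.4986114501953), 35.55097198486328) [0.5259791  0.18820045]
```

Run:
```python
from h import *
m=optics.camera_model("wrist"); M=np.linalg.inv(m["mount"])
for d in (.006,.1,.15,.2):
  for y in (-.15,-.1,-.05,0):
    q=M@[0,y,d,1]; print(d,y,[round(x) for x in (m["cx"]+m["fx"]*q[0]/-q[2], m["cy"]-m["fy"]*q[1]/-q[2])])
s=readout.read_state()
Rt=R.from_euler("xyz",s["ee_rot"])
def rows(t,yaw):
    D=Rt.inv().apply(np.array(t)-s["tool_pos"]); w=(Rt.inv()*R.from_euler("xyz",[np.pi,0,np.radians(yaw)])).as_rotvec(degrees=True); print(D,w)
# put TCP so that jar lies at tool y=-0.06
yaw=-33; c=np.array([.519,.187]); y=np.array([np.sin(np.radians(yaw)),-np.cos(np.radians(yaw))])
rows([*(c+0.05*y),.22],yaw)
```

```text
0.006 -0.15 [315, -63]
0.006 -0.1 [316, 77]
0.006 -0.05 [316, 194]
0.006 0 [316, 294]
0.1 -0.15 [316, 7]
0.1 -0.1 [316, 93]
0.1 -0.05 [316, 170]
0.1 0 [317, 238]
0.15 -0.15 [317, 26]
0.15 -0.1 [317, 97]
0.15 -0.05 [317, 162]
0.15 0 [317, 221]
0.2 -0.15 [317, 40]
0.2 -0.1 [317, 101]
0.2 -0.05 [317, 157]
0.2 0 [317, 208]
[-0.26683365  0.41020776 -0.00320597] [6.00624191e-02 7.39359043e-02 1.02555939e+02]
```

```bash
cat >> h.py <<'E'
def rows(t,yaw):
    s=readout.read_state(); Rt=R.from_euler("xyz",s["ee_rot"])
    D=Rt.inv().apply(np.array(t)-s["tool_pos"]); w=(Rt.inv()*R.from_euler("xyz",[np.pi,0,np.radians(yaw)])).as_rotvec(degrees=True); print("row",D.round(4),w.round(2))
E
python3 -c "
from h import *
rows([.519,.187,.22],-33)"
```

```text
row [-0.218   0.4211 -0.0033] [6.0000e-02 7.0000e-02 1.0256e+02]
```

```bash
E='python3 -m pendant'; python3 -m pendant '-0.035 0.068 0 0 0 7; -0.055 0.105 0 0 0 14; -0.073 0.14 0 0 0 21; -0.09 0.175 0 0 0 28; -0.11 0.21 0 0 0 35'; python3 -c "
from h import *
rows([.519,.187,.22],-33)"
```

```text
time_s: 0.57
tool_pos: [0.341, 0.3824, 0.2171]
ee_rot: [3.142, 0.0, 0.598]
force: [0.6, 0.2, -0.5]
grip_width: 0.0921
row [ 0.0371  0.2617 -0.0029] [1.000e-02 1.000e-02 6.724e+01]
```

```bash
python3 -m pendant '0.006 0.04 0 0 0 7; 0.012 0.08 0 0 0 14; 0.018 0.12 0 0 0 21; 0.024 0.16 0 0 0 28; 0.03 0.2 0 0 0 35'; python3 -c "
from h import *
rows([.519,.187,.22],-33)"
```

```text
time_s: 0.98
tool_pos: [0.4793, 0.2345, 0.2171]
ee_rot: [-3.142, 0.0, -0.014]
force: [-0.4, 0.9, -0.1]
grip_width: 0.0918
row [ 0.0404  0.047  -0.0029] [0.00e+00 1.00e-02 3.22e+01]
```

```bash
python3 -m pendant '0.015 0.015 0 0 0 7; 0.03 0.03 0 0 0 14; 0.04 0.047 0 0 0 21; 0.04 0.047 0 0 0 28; 0.04 0.047 0 0 0 32'; python3 -m pendant '0 0 0 0 0 0; 0 0 0 0 0 0'
python3 - <<'E'
from h import *
s=readout.read_state(); p,d=optics.capture("wrist"); np.savez("w1.npz",p=p,d=d,tp=s["tool_pos"],er=s["ee_rot"]); print(s["tool_pos"],s["ee_rot"])
cv2.imwrite("pics/w1.png",p[:,:,::-1])
E
```

```text
time_s: 1.4
tool_pos: [0.5185, 0.1878, 0.2168]
ee_rot: [3.141, 0.001, -0.574]
force: [-0.2, -0.8, -0.3]
grip_width: 0.092
time_s: 1.57
tool_pos: [0.5179, 0.189, 0.217]
ee_rot: [3.141, 0.0, -0.564]
force: [0.1, 0.1, 0.1]
grip_width: 0.0914
[0.51788672 0.18895141 0.21700215] [ 3.14121141e+00  4.46743706e-04 -5.64099170e-01]
```

View pics/w1.png

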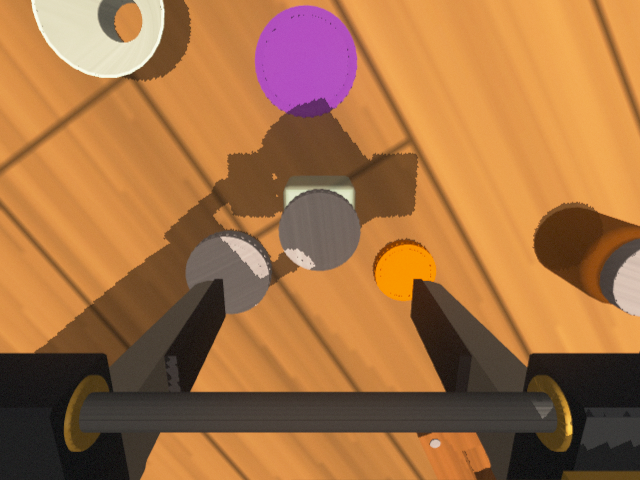

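The wrist view shows the steel lid at about (319,230). The jar's shoulder sticks out above it at (284–354, 178–207), nearly square to the jaws. The fingers are clear of everything.

Run:
```python
from h import *
f=np.load("w1.npz"); s=dict(tool_pos=f["tp"],ee_rot=f["er"]); p=f["p"]; P=cloud("wrist",f["d"],s)
c=p[150:290,250:390]; cv2.imwrite("pics/w1c.png",cv2.resize(c,None,fx=5,fy=5,interpolation=cv2.INTER_CUBIC)[:560+140,:,::-1][:600])
m=(P[...,2]>.092)&(P[...,2]<.115); m[:,:250]=0; m[:,390:]=0; m[300:]=0
c=max(cv2.findContours(m.astype(np.uint8),0,1)[0],key=cv2.contourArea)
print(cv2.minEnclosingCircle(c), P[m][:,2].mean())
q=plane("wrist",c[:,0],.1005,s)[:,:2]; (cx,cy),r=cv2.minEnclosingCircle((q*1000).astype(np.float32)); print("lid",cx,cy,r)
for v in range(176,212,4): print(v,P[v,280:360:13,2].round(3), p[v,300])
```

```text
((318.93072509765625, 230.23452758789062), 41.00851821899414) 0.10131770804206987
lid 519.5079956054688 189.76309204101562 32.800132751464844
176 [0.    0.009 0.009 0.01  0.01  0.007 0.001] [103  87  65]
180 [0.    0.037 0.035 0.035 0.038 0.035 0.001] [103  90  68]
184 [0.001 0.059 0.059 0.058 0.059 0.06  0.001] [104  90  68]
188 [0.385 0.067 0.067 0.067 0.067 0.067 0.001] [176 169 136]
192 [0.001 0.071 0.094 0.099 0.09  0.071 0.001] [205 209 178]
196 [0.    0.072 0.102 0.101 0.101 0.072 0.001] [95 85 79]
200 [-0.     0.098  0.101  0.102  0.102  0.096  0.001] [113 102  94]
204 [0.001 0.101 0.101 0.102 0.102 0.103 0.   ] [114 103  96]
208 [-0.     0.102  0.101  0.101  0.103  0.102  0.   ] [118 104  96]
```

View pics/w1c.png

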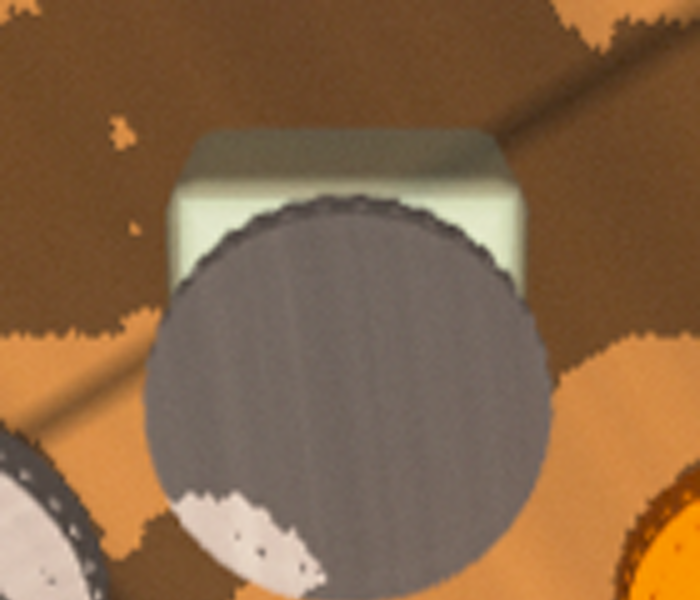

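Run:
```python
from h import *
f=np.load("w1.npz"); s=dict(tool_pos=f["tp"],ee_rot=f["er"]); P=cloud("wrist",f["d"],s)
q=P[170:192,275:365].reshape(-1,3); q=q[(q[:,2]>.015)&(q[:,2]<.062)]
print(len(q)); vx,vy,x,y=cv2.fitLine((q[:,:2]*1000).astype(np.float32),cv2.DIST_HUBER,0,.01,.01).ravel()
a=np.degrees(np.arctan2(vy,vx)); print("face angle",a,(a+45)%90-45,x,y)
n=np.array([-vy,vx]); print("lid centre to face", n@(np.array([519.5,189.8])-[x,y]))
print("tool yaw",np.degrees(s["ee_rot"]))
# bottom edge corner method: glass mask bounding
m=(P[...,2]>.05)&(P[...,2]<.09); m[:,:270]=0;m[:,370:]=0;m[:170]=0;m[215:]=0
c=np.vstack(cv2.findContours(m.astype(np.uint8),0,1)[0])[:,0]; 
top=plane("wrist",c,.068,s)[:,:2]; print(cv2.minAreaRect((top*1000).astype(np.float32)))
```

```text
501
face angle -32.120686 -32.120686 532.49146 217.11194
lid centre to face -30.03891418002021
tool yaw [ 1.79978156e+02  2.55965288e-02 -3.23205017e+01]
((530.4686889648438, 207.49981689453125), (24.535890579223633, 61.23472595214844), 59.32182312011719)
```

```bash
python3 -m pendant '0.001 -0.001 0.03 0 0 0; 0.001 -0.0015 0.06 0 0 0; 0.001 -0.0015 0.09 0 0 0; 0.001 -0.0015 0.105 0 0 0; 0.001 -0.0015 0.113 0 0 0'; python3 -m pendant '0 0 0 0 0 0; 0 0 0 0 0 0'
python3 - <<'E'
from h import *
s=readout.read_state(); p,d=optics.capture("wrist"); np.savez("w2.npz",p=p,d=d,tp=s["tool_pos"],er=s["ee_rot"]); print(s["tool_pos"],s["ee_rot"])
cv2.imwrite("pics/w2.png",p[:,:,::-1])
E
```

```text
time_s: 2.03
tool_pos: [0.5174, 0.1897, 0.1012]
ee_rot: [3.138, 0.004, -0.564]
force: [-0.9, 0.3, -0.7]
grip_width: 0.0919
time_s: 2.2
tool_pos: [0.5201, 0.19, 0.105]
ee_rot: [-3.141, -0.001, -0.565]
force: [0.5, 0.3, 0.2]
grip_width: 0.0918
[0.52012559 0.18996338 0.10500936] [-3.14106607e+00 -6.48873240e-04 -5.65218200e-01]
```

View pics/w2.png

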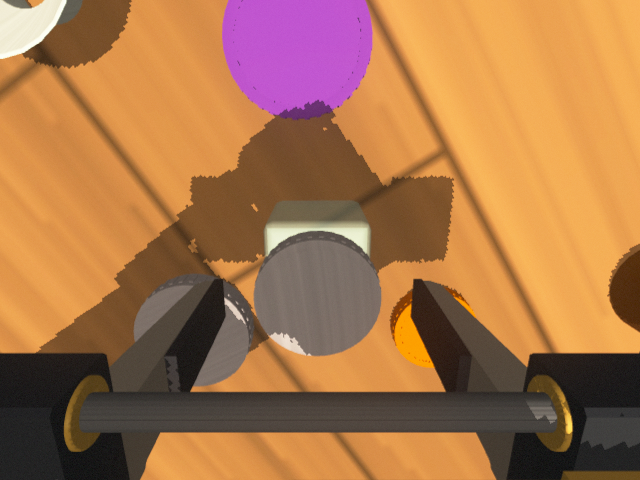

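The lid is centred between the pads at (318,294). Closing with full force.

```bash
python3 -m pendant '0 0 0 0 0 0; 0 0 0 0 0 0; 0 0 0 0 0 0; 0 0 0 0 0 0; 0 0 0 0 0 0' 0.05 60; python3 -m pendant '0 0 0 0 0 0; 0 0 0 0 0 0'
python3 - <<'E'
from h import *
s=readout.read_state(); p,d=optics.capture("wrist"); print(s)
P=cloud("wrist",d,s); np.savez("w3.npz",p=p,d=d,tp=s["tool_pos"],er=s["ee_rot"])
for lo,hi in ((.012,.045),(.02,.06)):
    q=P[190:235,255:385].reshape(-1,3); q=q[(q[:,2]>lo)&(q[:,2]<hi)]
    vx,vy,x,y=cv2.fitLine((q[:,:2]*1000).astype(np.float32),cv2.DIST_HUBER,0,.01,.01).ravel(); print(len(q),np.degrees(np.arctan2(vy,vx)),x,y, np.degrees(s["ee_rot"][2]))
E
```

```text
time_s: 2.67
tool_pos: [0.5199, 0.1897, 0.1047]
ee_rot: [-3.141, -0.0, -0.566]
force: [0.0, -0.2, -0.5]
grip_width: 0.0605
time_s: 2.83
tool_pos: [0.5199, 0.1898, 0.1046]
ee_rot: [-3.141, -0.0, -0.566]
force: [-0.8, 0.6, 0.5]
grip_width: 0.0504
{'time_s': 2.8333, 'joint_pos': array([1.31580779e-01, 2.17277809e-01, 1.76357484e+00, 7.77910746e-05,
       1.16038930e+00, 6.97751451e-01]), 'qvel': array([-0.00227644,  0.00074986,  0.00130506, -0.00030635,  0.0011747 ,
        0.00097523]), 'joint_torque': array([-1.35987843e-01, -3.73701024e+01, -2.89302456e+01,  3.61098146e-04,
       -1.28844129e-01, -3.20264744e-04]), 'tool_pos': array([0.51986374, 0.18977007, 0.10455119]), 'ee_rot': array([-3.14131266e+00, -2.22904880e-04, -5.66201728e-01]), 'force': array([-0.83141731,  0.56057661,  0.536052  ]), 'moment': array([-0.00753541,  0.1587778 , -0.00865311]), 'grip_width': 0.05040717104264301}
957 -32.086422 535.6016 215.39706 -32.44096937573885
1327 -32.1011 546.2874 208.74045 -32.44096937573885
```

Run:
```python
from h import *
p=np.load("w3.npz")["p"]; cv2.imwrite("pics/w3.png",p[:,:,::-1])
d=np.load("w3.npz")["d"]; s=readout.read_state(); P=cloud("wrist",d,s)
for u in range(240,400,12): print(u,P[300,u].round(4))
```

```text
240 [0.4978 0.2165 0.1245]
252 [0.5023 0.2139 0.1249]
264 [0.5004 0.2059 0.1092]
276 [0.502  0.1999 0.1009]
288 [0.5074 0.1971 0.1018]
300 [0.5119 0.1933 0.1003]
312 [0.5171 0.1903 0.1009]
324 [0.5224 0.1877 0.1021]
336 [0.5272 0.1842 0.1014]
348 [0.5322 0.1809 0.1011]
360 [0.5373 0.1781 0.1018]
372 [0.5436 0.18   0.1121]
384 [0.5497 0.184  0.1254]
396 [0.5539 0.1806 0.1241]
```

View pics/w3.png

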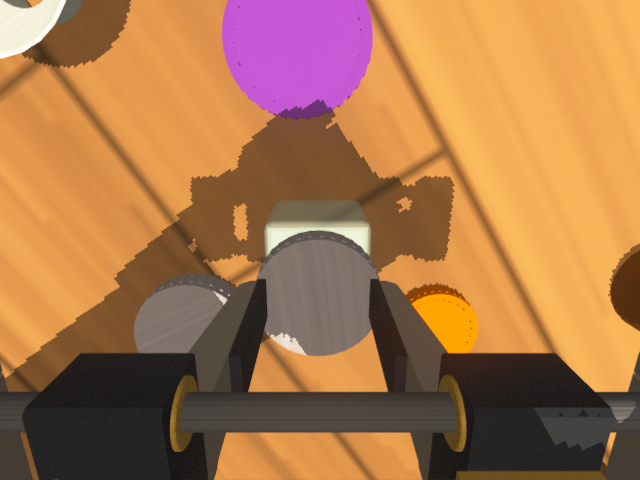

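Run:
```python
from h import *
f=np.load("w3.npz"); p,d=f["p"],f["d"]; s=dict(tool_pos=f["tp"],ee_rot=f["er"])
m=optics.camera_model("wrist"); M=np.linalg.inv(m["mount"])
for x in (-.025,-.0315):
  for y in (-.01,0,.01):
    for z in (-.02,0,.025):
      q=M@[x,y,z,1]; print(x,y,z,[round(t) for t in (m["cx"]+m["fx"]*q[0]/-q[2], m["cy"]-m["fy"]*q[1]/-q[2])])
Rt=R.from_euler("xyz",s["ee_rot"]); P=cloud("wrist",d,s)
for v in (283,290,300,320,340):
  print(v,[(u,(Rt.inv().apply(P[v,u]-s["tool_pos"])*1000).round(0).tolist()) for u in (225,240,250,258,262,266,272)])
c=p[220:380,220:420]; cv2.imwrite("pics/w3c.png",cv2.resize(c,None,fx=3.75,fy=3.75,interpolation=cv2.INTER_CUBIC)[:,:,::-1])
```

```text
-0.025 -0.01 -0.02 [259, 302]
-0.025 -0.01 0 [265, 282]
-0.025 -0.01 0.025 [271, 264]
-0.025 0 -0.02 [260, 322]
-0.025 0 0 [266, 301]
-0.025 0 0.025 [272, 281]
-0.025 0.01 -0.02 [261, 343]
-0.025 0.01 0 [267, 320]
-0.025 0.01 0.025 [272, 297]
-0.0315 -0.01 -0.02 [244, 302]
-0.0315 -0.01 0 [251, 282]
-0.0315 -0.01 0.025 [259, 264]
-0.0315 0 -0.02 [245, 322]
-0.0315 0 0 [252, 301]
-0.0315 0 0.025 [260, 281]
-0.0315 0.01 -0.02 [246, 343]
-0.0315 0.01 0 [253, 320]
-0.0315 0.01 0.025 [261, 297]
283 [(225, [-71.0, 35.0, 100.0]), (240, [-60.0, 37.0, 105.0]), (250, [-32.0, -10.0, -0.0]), (258, [-28.0, -11.0, -2.0]), (262, [-26.0, -11.0, -3.0]), (266, [-25.0, -9.0, 2.0]), (272, [-22.0, -8.0, 3.0])]
290 [(225, [-69.0, 36.0, 91.0]), (240, [-35.0, -11.0, -10.0]), (250, [-30.0, -11.0, -10.0]), (258, [-27.0, -11.0, -11.0]), (262, [-25.0, -10.0, -9.0]), (266, [-25.0, -5.0, 3.0]), (272, [-22.0, -5.0, 3.0])]
300 [(225, [-67.0, 40.0, 82.0]), (240, [-33.0, -11.0, -20.0]), (250, [-29.0, -11.0, -21.0]), (258, [-25.0, -11.0, -21.0]), (262, [-25.0, -7.0, -12.0]), (266, [-25.0, -0.0, 1.0]), (272, [-22.0, 1.0, 4.0])]
320 [(225, [-35.0, -11.0, -37.0]), (240, [-30.0, -11.0, -37.0]), (250, [-26.0, -11.0, -38.0]), (258, [-25.0, -3.0, -24.0]), (262, [-25.0, 2.0, -14.0]), (266, [-25.0, 9.0, -1.0]), (272, [-23.0, 12.0, 4.0])]
340 [(225, [-32.0, -11.0, -51.0]), (240, [-27.0, -11.0, -51.0]), (250, [-25.0, -6.0, -43.0]), (258, [-25.0, 4.0, -27.0]), (262, [-45.0, 87.0, 105.0]), (266, [-42.0, 87.0, 104.0]), (272, [-37.0, 86.0, 103.0])]
```

View pics/w3c.png

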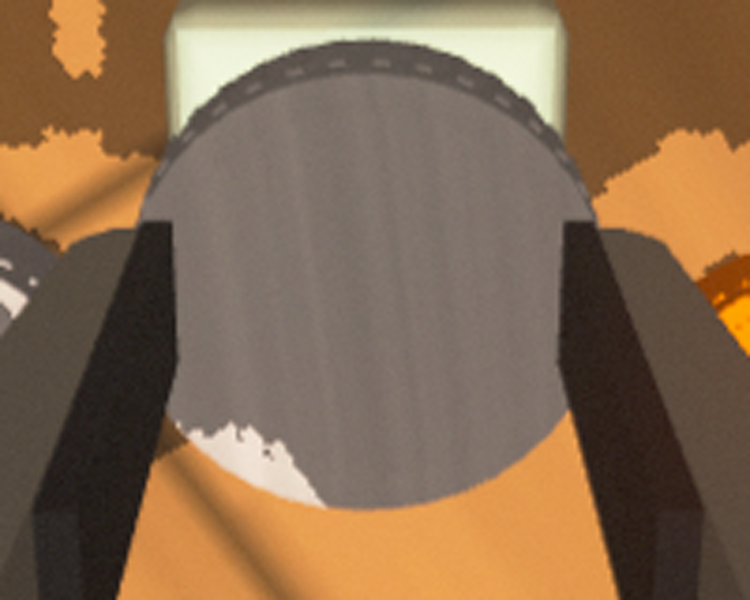

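The picture shows the pads closed to 50 mm with their tips just above the lid top. The lower pad edges are at (265,280)–(266,317), so the tips sit only about 2–3 mm ahead of the TCP, not the stated 25 mm. Nothing was touched. I'll open, go about 24 mm lower (clear of the jar's flats either way), and look again.

```bash
python3 -m pendant '0 0 0 0 0 0; 0 0 0 0 0 0; 0 0 0 0 0 0; 0 0 0 0 0 0; 0 0 0 0 0 0' 0.0919 60; python3 -m pendant '0 0 0 0 0 0; 0 0 0 0 0 0; 0 0 0 0 0 0'
python3 - <<'E'
from h import *
s=readout.read_state(); p,d=optics.capture("wrist"); print(s["grip_width"],s["force"],s["tool_pos"])
np.savez("w4.npz",p=p,d=d,tp=s["tool_pos"],er=s["ee_rot"])
Rt=R.from_euler("xyz",s["ee_rot"]); P=cloud("wrist",d,s)
for v in (281,284,290,300,310,320):
  print(v,[(u,(Rt.inv().apply(P[v,u]-s["tool_pos"])*1000).round(0).tolist()) for u in (195,205,210,215,220,224)])
p,d=optics.capture("scene"); u,v=map(int,pix("scene",s["tool_pos"])); print(u,v)
c=p[v-50:v+50,u-60:u+60]; cv2.imwrite("pics/s4c.png",cv2.resize(c,None,fx=5,fy=5,interpolation=cv2.INTER_CUBIC)[:,:,::-1])
E
```

```text
time_s: 3.3
tool_pos: [0.5194, 0.1897, 0.104]
ee_rot: [3.141, 0.001, -0.566]
force: [-0.7, -0.0, -0.2]
grip_width: 0.0814
time_s: 3.55
tool_pos: [0.5196, 0.1897, 0.1042]
ee_rot: [3.141, 0.0, -0.566]
force: [0.5, 0.3, -0.5]
grip_width: 0.0917
0.09169659387830968 [ 0.50921282  0.27542578 -0.48112269] [0.51964713 0.18972517 0.10421257]
281 [(195, [-89.0, 28.0, 89.0]), (205, [-54.0, -10.0, 2.0]), (210, [-52.0, -10.0, 2.0]), (215, [-49.0, -11.0, 0.0]), (220, [-46.0, -11.0, -0.0]), (224, [-72.0, 34.0, 102.0])]
284 [(195, [-88.0, 28.0, 84.0]), (205, [-53.0, -10.0, -2.0]), (210, [-51.0, -10.0, -2.0]), (215, [-48.0, -11.0, -4.0]), (220, [-46.0, -10.0, -2.0]), (224, [-71.0, 34.0, 97.0])]
290 [(195, [-56.0, -10.0, -9.0]), (205, [-51.0, -11.0, -10.0]), (210, [-48.0, -11.0, -10.0]), (215, [-46.0, -11.0, -11.0]), (220, [-46.0, -8.0, -4.0]), (224, [-70.0, 37.0, 92.0])]
300 [(195, [-52.0, -11.0, -20.0]), (205, [-48.0, -11.0, -21.0]), (210, [-46.0, -11.0, -20.0]), (215, [-46.0, -7.0, -12.0]), (220, [-46.0, -3.0, -5.0]), (224, [-67.0, 40.0, 82.0])]
310 [(195, [-50.0, -10.0, -28.0]), (205, [-46.0, -10.0, -28.0]), (210, [-46.0, -6.0, -21.0]), (215, [-46.0, -3.0, -14.0]), (220, [-46.0, 1.0, -6.0]), (224, [-46.0, 5.0, 1.0])]
320 [(195, [-47.0, -11.0, -38.0]), (205, [-46.0, -6.0, -29.0]), (210, [-46.0, -3.0, -22.0]), (215, [-46.0, 2.0, -15.0]), (220, [-46.0, 6.0, -7.0]), (224, [-69.0, 56.0, 83.0])]
412 230
```

View pics/s4c.png

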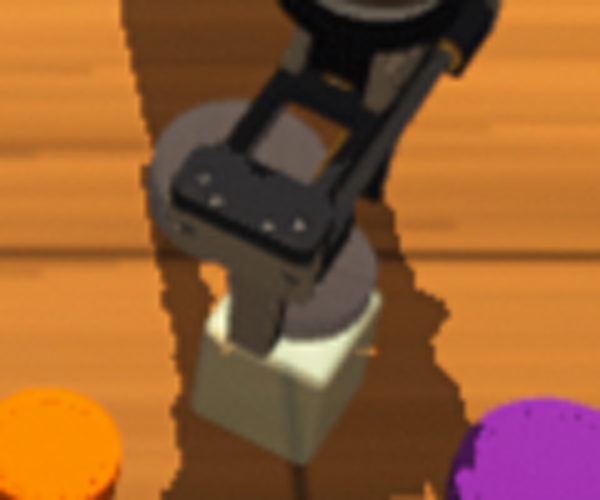

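The scene crop agrees that the finger ends at about lid-top height, so I'm going down 24 mm.

```bash
python3 -m pendant '0 0 0.008 0 0 0; 0 0 0.016 0 0 0; 0 0 0.024 0 0 0; 0 0 0.024 0 0 0'
python3 - <<'E'
from h import *
s=readout.read_state(); p,d=optics.capture("wrist"); print(s["grip_width"],s["force"],s["tool_pos"])
cv2.imwrite("pics/w5.png",p[:,:,::-1])
E
```

```text
time_s: 3.98
tool_pos: [0.5178, 0.1894, 0.0776]
ee_rot: [3.139, 0.003, -0.566]
force: [-0.0, -0.9, -1.2]
grip_width: 0.0921
0.0920562583625803 [-0.00126008 -0.88376148 -1.17743009] [0.51783086 0.18943146 0.07758882]
```

View pics/w5.png

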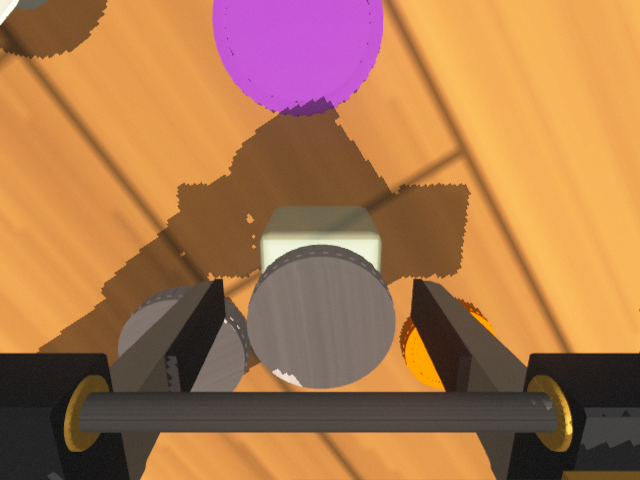

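```bash
python3 -m pendant '0 0 0 0 0 0; 0 0 0 0 0 0; 0 0 0 0 0 0; 0 0 0 0 0 0; 0 0 0 0 0 0' 0.05 60; python3 -m pendant '0 0 0 0 0 0; 0 0 0 0 0 0; 0 0 0 0 0 0'
python3 - <<'E'
from h import *
s=readout.read_state(); p,d=optics.capture("wrist"); print(s["grip_width"],s["force"],s["moment"],s["tool_pos"],s["ee_rot"])
cv2.imwrite("pics/w6.png",p[:,:,::-1])
E
```

```text
time_s: 4.45
tool_pos: [0.5198, 0.1899, 0.0806]
ee_rot: [-3.141, -0.0, -0.566]
force: [-0.2, 0.4, 1.0]
grip_width: 0.0621
time_s: 4.7
tool_pos: [0.5198, 0.1899, 0.0806]
ee_rot: [-3.141, -0.0, -0.566]
force: [-1.8, 1.2, 2.3]
grip_width: 0.0622
0.06217495515626211 [-1.81768501  1.17341046  2.30269177] [0.05158928 0.30997087 0.0177754 ] [0.51984542 0.18988862 0.08063356] [-3.14119634e+00 -1.72456228e-04 -5.66162760e-01]
```

View pics/w6.png

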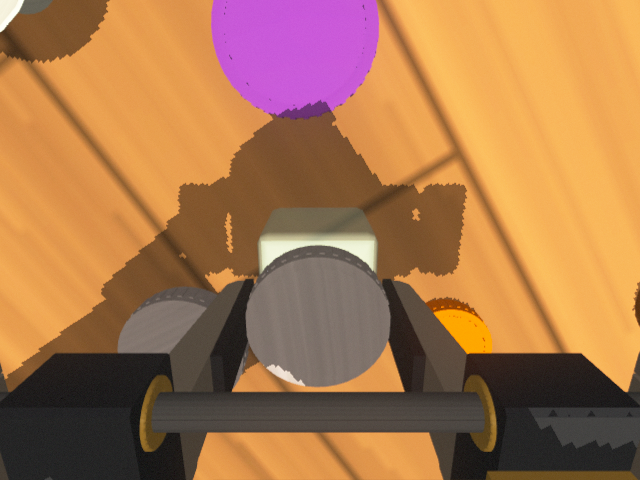

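The lid is gripped at 62 mm. Lifting.

```bash
python3 -m pendant '0 0 -0.01 0 0 0; 0 0 -0.025 0 0 0; 0 0 -0.045 0 0 0; 0 0 -0.065 0 0 0; 0 0 -0.075 0 0 0';python3 -m pendant '0 0 0 0 0 0; 0 0 0 0 0 0; 0 0 0 0 0 0'
python3 - <<'E'
from h import *
s=readout.read_state(); p,d=optics.capture("wrist"); print(s["grip_width"],s["force"],s["moment"],s["tool_pos"],s["ee_rot"])
cv2.imwrite("pics/w7.png",p[:,:,::-1]); np.savez("w7.npz",p=p,d=d,tp=s["tool_pos"],er=s["ee_rot"])
P=cloud("wrist",d,s)
m=(P[...,2]>.165)&(P[...,2]<.190);m[:,:245]=0;m[:,395:]=0
for z in (.09,.1,.11,.12,.13,.135,.14,.145): pass
q=P[190:250,250:390].reshape(-1,3); print(np.histogram(q[:,2],bins=np.arange(-.005,.2,.01)))
rows([.537,-.18,.156],-8)
E
```

```text
time_s: 5.17
tool_pos: [0.5205, 0.1897, 0.1576]
ee_rot: [-3.14, -0.002, -0.566]
force: [0.8, -0.5, -3.2]
grip_width: 0.062
time_s: 5.42
tool_pos: [0.5186, 0.1895, 0.1536]
ee_rot: [3.14, 0.002, -0.566]
force: [-0.6, -0.5, -3.7]
grip_width: 0.0617
0.061748102198892006 [-0.55214057 -0.51292165 -3.66894412] [-0.06389749  0.11606346  0.00884138] [0.51856127 0.18952059 0.15364127] [ 3.13963703e+00  2.24034193e-03 -5.66269135e-01]
(array([3880,    0,    0,    0,    0,    0,    0,    0,  175,  333,  367,
        429,  485,  579, 1951,    8,  137,   14,    0,    0]), array([-0.005,  0.005,  0.015,  0.025,  0.035,  0.045,  0.055,  0.065,
        0.075,  0.085,  0.095,  0.105,  0.115,  0.125,  0.135,  0.145,
        0.155,  0.165,  0.175,  0.185,  0.195]))
row [ 0.2139  0.3019 -0.0024] [  0.09   0.17 -24.45]
```

View pics/w7.png

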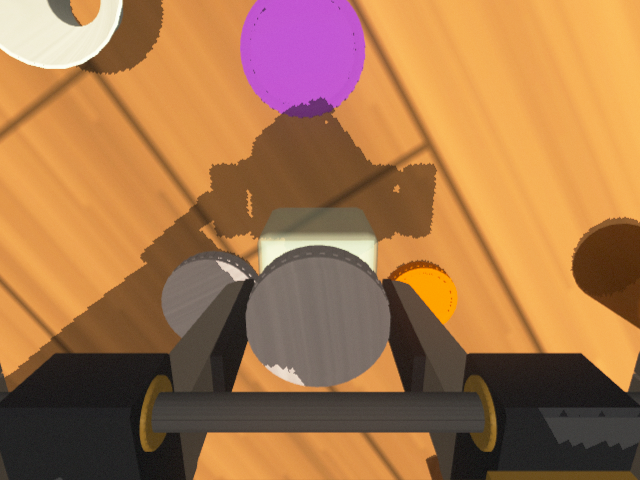

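The jar is in the gripper, square and level, with about 3.5 N of extra load. I'll carry it up and slightly past the holder so the wrist camera can see the pocket above the jar in the image.

```bash
python3 -c "
from h import *
rows([.523,-.279,.234],-8.4)"; python3 -m pendant '0.01 0.015 -0.01 0 0 0; 0.03 0.045 -0.02 0 0 -3; 0.05 0.075 -0.03 0 0 -6; 0.07 0.105 -0.04 0 0 -9; 0.09 0.135 -0.05 0 0 -12';python3 -c "
from h import *
rows([.523,-.279,.234],-8.4)"
```

```text
row [ 0.255   0.3931 -0.0804] [  0.09   0.17 -24.05]
time_s: 5.88
tool_pos: [0.5222, 0.0262, 0.2042]
ee_rot: [3.141, 0.003, -0.354]
force: [0.6, -0.5, -3.7]
grip_width: 0.0618
row [ 0.1064  0.2861 -0.0299] [ 1.000e-02  1.500e-01 -1.186e+01]
```

```bash
python3 -m pendant '0.013 0.035 -0.006 0 0 -2; 0.026 0.07 -0.012 0 0 -4; 0.039 0.105 -0.018 0 0 -7; 0.052 0.14 -0.024 0 0 -9; 0.065 0.175 -0.03 0 0 -12';python3 -c "
from h import *
rows([.523,-.279,.234],-8.4)"
```

```text
time_s: 6.3
tool_pos: [0.522, -0.1606, 0.2341]
ee_rot: [-3.141, 0.002, -0.146]
force: [0.4, -0.1, -4.5]
grip_width: 0.0621
row [ 1.81e-02  1.17e-01 -1.00e-04] [-0.05  0.13  0.06]
```

```bash
python3 -m pendant '0.005 0.035 0 0 0 0; 0.011 0.07 0 0 0 0; 0.016 0.1 0 0 0 0; 0.018 0.117 0 0 0 0; 0.018 0.117 0 0 0 0';python3 -m pendant '0 0 0 0 0 0; 0 0 0 0 0 0; 0 0 0 0 0 0; 0 0 0 0 0 0'
python3 - <<'E'
from h import *
s=readout.read_state(); p,d=optics.capture("wrist"); print(s["grip_width"],s["force"],s["tool_pos"],np.degrees(s["ee_rot"]))
cv2.imwrite("pics/w8.png",p[:,:,::-1]); np.savez("w8.npz",p=p,d=d,tp=s["tool_pos"],er=s["ee_rot"])
E
```

```text
time_s: 6.72
tool_pos: [0.5226, -0.2806, 0.2337]
ee_rot: [3.141, 0.002, -0.151]
force: [-1.3, 1.6, -4.3]
grip_width: 0.0622
time_s: 7.05
tool_pos: [0.5239, -0.2762, 0.2352]
ee_rot: [-3.141, 0.0, -0.146]
force: [0.1, 0.1, -3.2]
grip_width: 0.0622
0.06217317034518958 [ 0.13233253  0.07216613 -3.16093484] [ 0.52388091 -0.27619017  0.23522308] [-1.79977279e+02  1.17318825e-02 -8.34895224e+00]
```

View pics/w8.png

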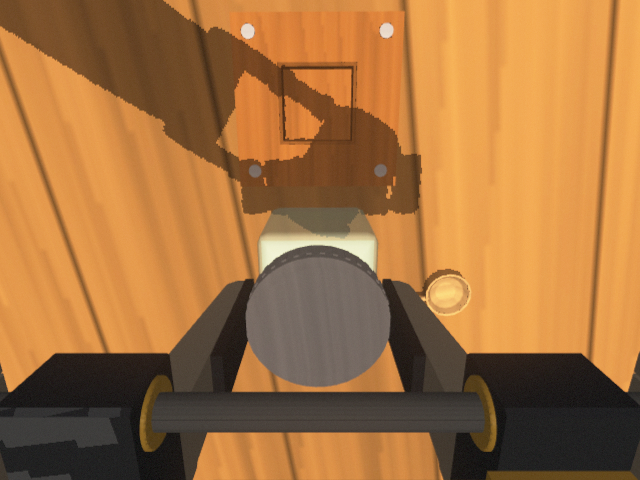

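The wrist view shows the whole holder, with its screws at (247,31), (387,30), (380,171) and (254,171). The pocket mouth spans about (282–355, 64–141). The jar hangs below it in the picture and looks parallel.

```bash
cat > m.py <<'E'
from h import *
def meas(fn):
    f=np.load(fn); s=dict(tool_pos=f["tp"],ee_rot=f["er"]); p,d=f["p"],f["d"]; P=cloud("wrist",d,s)
    yaw=s["ee_rot"][2]; Rt=R.from_euler("xyz",s["ee_rot"])
    T=Rt.inv().apply(P.reshape(-1,3)-s["tool_pos"]).reshape(P.shape)*1000
    top=((P[...,2]>.028)&(P[...,2]<.042)); top[205:]=0
    top=cv2.morphologyEx(top.astype(np.uint8),cv2.MORPH_OPEN,np.ones((3,3)))
    cs,h=cv2.findContours(top,cv2.RETR_CCOMP,cv2.CHAIN_APPROX_NONE)
    i=max(range(len(cs)),key=lambda k:cv2.contourArea(cs[k])); 
    o=cs[i][:,0]; q=plane("wrist",o,.034,s); qt=Rt.inv().apply(q-s["tool_pos"])*1000
    print("outer",cv2.minAreaRect(qt[:,:2].astype(np.float32)), "z",np.median(P[top>0][:,2]))
    for k in range(len(cs)):
        if h[0][k][3]==i and cv2.contourArea(cs[k])>500:
            q=plane("wrist",cs[k][:,0],.034,s); qt=Rt.inv().apply(q-s["tool_pos"])*1000
            print("pocket",cv2.minAreaRect(qt[:,:2].astype(np.float32)))
    return s,p,d,P,T
E
python3 - <<'E'
from m import *
s,p,d,P,T=meas("w8.npz")
# screws
g=p.astype(int); m=((g.max(2)-g.min(2))<25); m[:, :225]=0; m[:,410:]=0; m[195:]=0
n,l,st,c=cv2.connectedComponentsWithStats(m.astype(np.uint8)); k=[j for j in range(1,n) if 60<st[j,4]<400]
for j in k: 
    q=plane("wrist",c[j],.034,s)[0]; print("screw",c[j].round(1),q.round(4),(R.from_euler("xyz",s["ee_rot"]).inv().apply(q-s["tool_pos"])*1000).round(1))
# jar front face in tool frame
J=T[200:240,250:390].reshape(-1,3); J=J[(J[:,2]>20)&(J[:,2]<85)&(J[:,1]<0)]
vx,vy,x,y=cv2.fitLine(J[:,:2].astype(np.float32),cv2.DIST_HUBER,0,.01,.01).ravel(); print("jar front face y",y,"ang",np.degrees(np.arctan2(vy,vx)),"zrange",J[:,2].min(),J[:,2].max())
J=T[200:300,250:390].reshape(-1,3); 
for lo,hi in((75,90),(40,75),(10,40),(0,10)):
    K=J[(J[:,2]>lo)&(J[:,2]<hi)]; print(lo,hi,np.percentile(K[:,0],[.5,99.5]),np.percentile(K[:,1],[.5,50,99.5]))
# tilt of face
K=J[(J[:,2]>12)&(J[:,2]<75)]; print("face dy/dz",np.polyfit(K[:,2],K[:,1],1))
E
```

```text
outer ((-0.361480712890625, -97.73938751220703), (150.14854431152344, 150.2200164794922), 89.79927825927734) z 0.034480080635699684
pocket ((-0.3434257507324219, -96.68348693847656), (65.97086334228516, 66.5688247680664), 0.023784397169947624)
screw [380.2 169.8] [ 0.5891 -0.2469  0.034 ] [ 60.3 -38.4 201.2]
jar front face y -29.826965 ang -0.29668486 zrange 20.0131876605434 74.86078816956827Traceback (most recent call last):
  File "<stdin>", line 13, in <module>
    return _quantile_unchecked(
        a, q, axis, out, overwrite_input, method, keepdims, weights)
    return _ureduce(a,
                    func=_quantile_ureduce_func,
    ...<5 lines>...
                    overwrite_input=overwrite_input,
                    method=method)
    r = func(a, **kwargs)
    result = _quantile(arr,
                       quantiles=q,
    ...<2 lines>...
                       out=out,
                       weights=wgt)
    slices_having_nans = np.isnan(arr[-1, ...])
                                  ~~~^^^^^^^^^
IndexError: index -1 is out of bounds for axis 0 with size 0
```

Run:
```python
from m import *
s,p,d,P,T=meas("w8.npz")
J=T[200:300,250:390].reshape(-1,3); print(np.histogram(J[:,2],bins=np.arange(-40,110,10)))
for lo,hi in((55,75),(40,55),(20,40),(10,20),(0,10)):
    K=J[(J[:,2]>lo)&(J[:,2]<hi)]
    if len(K): print(lo,hi,np.percentile(K[:,0],[.5,99.5]),np.percentile(K[:,1],[.5,50,99.5]))
K=J[(J[:,2]>15)&(J[:,2]<72)&(J[:,1]<-20)]; print("dy/dz",np.polyfit(K[:,2],K[:,1],1))
# lid top: far arc (v<280) circle fit
m=(T[...,2]>-25)&(T[...,2]<-16); m[:,:246]=0; m[:,392:]=0; m[:245]=0;m[395:]=0
print("lidtop z",np.median(T[m][:,2]))
m=cv2.morphologyEx(m.astype(np.uint8),cv2.MORPH_OPEN,np.ones((3,3)))
c=max(cv2.findContours(m,0,1)[0],key=cv2.contourArea)[:,0]
c=c[(c[:,1]<280)|((c[:,1]>355)&(c[:,1]<388))]
M=optics.camera_model("wrist"); X=np.array(M["mount"]); z0=np.median(T[m>0][:,2])/1000
dv=np.c_[(c[:,0]-M["cx"])/M["fx"],-(c[:,1]-M["cy"])/M["fy"],-np.ones(len(c))]@X[:3,:3].T; q=(X[:3,3]+dv*((z0-X[2,3])/dv[:,2])[:,None])*1000
A=np.c_[2*q[:,:2],np.ones(len(q))]; b=(q[:,:2]**2).sum(1); r=np.linalg.lstsq(A,b,rcond=None)[0]; print("lid centre tool",r[:2],"r",np.sqrt(r[2]+r[0]**2+r[1]**2),len(q))
```

```text
outer ((-0.361480712890625, -97.73938751220703), (150.14854431152344, 150.2200164794922), 89.79927825927734) z 0.034480080635699684
pocket ((-0.3434257507324219, -96.68348693847656), (65.97086334228516, 66.5688247680664), 0.023784397169947624)
(array([   0, 3707, 1665,  391,  496, 2297,  552,  487,  418,  368,  325,
        126,    0,    0]), array([-40, -30, -20, -10,   0,  10,  20,  30,  40,  50,  60,  70,  80,
        90, 100]))
55 75 [-28.79954874  29.18769285] [-30.20484852 -29.80435335 -28.0163397 ]
40 55 [-28.52294698  28.9015032 ] [-30.34352149 -29.84839523 -28.17305801]
20 40 [-28.5007057   29.16292538] [-30.32465672 -29.88084777 -28.12350911]
10 20 [-30.45351605  30.92377116] [-30.21714189 -26.67959826  -8.90567854]
0 10 [-31.39315591  34.32343249] [-25.6649558  -22.07385925  -8.33887891]
dy/dz [-1.54765925e-02 -2.89600927e+01]
lidtop z -20.65079261008035
lid centre tool [0.40739107 0.30877978] r 32.184587352147005 269
```

Relative to the tool, the jar centre is at about (0.3, 0.7) mm and the pocket centre at (−0.35, −97.4) mm, with the angles matching to 0.3°. Moving over the pocket and down to just above it.

```bash
python3 -m pendant '0 -0.03 0 0 0 0; 0 -0.06 0.01 0 0 0; -0.0005 -0.085 0.03 0 0 0; -0.0005 -0.098 0.06 0 0 0; -0.0005 -0.098 0.08 0 0 0';python3 -m pendant '0 0 0.015 0 0 0; 0 0 0.025 0 0 0; 0 0 0.025 0 0 0; 0 0 0.025 0 0 0'
python3 - <<'E'
from h import *
s=readout.read_state(); p,d=optics.capture("wrist"); print(s["grip_width"],s["force"],s["moment"],s["tool_pos"],np.degrees(s["ee_rot"]))
cv2.imwrite("pics/w9.png",p[:,:,::-1]); np.savez("w9.npz",p=p,d=d,tp=s["tool_pos"],er=s["ee_rot"])
E
```

```text
time_s: 7.52
tool_pos: [0.5373, -0.1764, 0.1535]
ee_rot: [-3.14, 0.001, -0.143]
force: [-1.2, -0.6, -5.0]
grip_width: 0.0623
time_s: 7.85
tool_pos: [0.5377, -0.1804, 0.1306]
ee_rot: [-3.142, 0.0, -0.147]
force: [0.4, 1.1, -3.6]
grip_width: 0.0618
0.06182992394700647 [ 0.36668815  1.09935157 -3.56336276] [-0.0510853   0.06253501 -0.04899352] [ 0.53766048 -0.18040177  0.13056308] [-1.79996835e+02  2.02986921e-03 -8.43093133e+00]
```

View pics/w9.png

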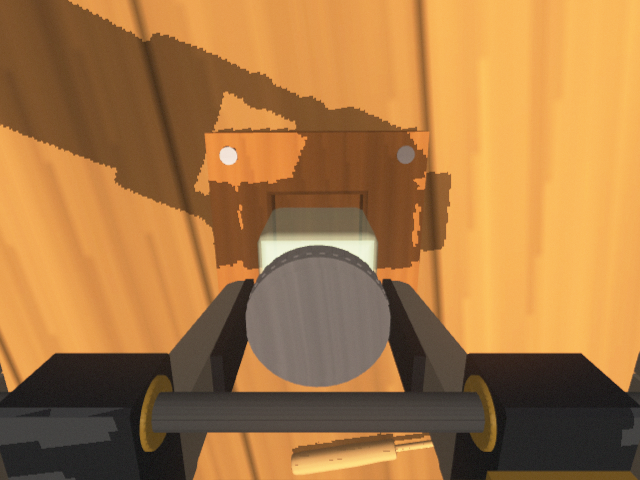

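Run:
```python
from h import *
f=np.load("w9.npz"); s=dict(tool_pos=f["tp"],ee_rot=f["er"]); P=cloud("wrist",f["d"],s)
Rt=R.from_euler("xyz",s["ee_rot"]); T=Rt.inv().apply(P.reshape(-1,3)-s["tool_pos"]).reshape(P.shape)*1000
top=(P[...,2]>.028)&(P[...,2]<.042)
L=[];Rr=[];F=[]
for v in range(140,185):
    u=np.where(top[v])[0]; L.append((u[0],v)); Rr.append((u[-1],v))
for u in range(225,420,5):
    v=np.where(top[:200,u])[0]; F.append((u,v[0]))
for n,a in (("L",L),("R",Rr),("F",F)):
    q=Rt.inv().apply(plane("wrist",a,.034,s)-s["tool_pos"])*1000
    i=1 if n=="F" else 0; print(n,np.median(q[:,i]),np.degrees(np.arctan(np.polyfit(q[:,1-i],q[:,i],1)[0])))
# pocket far edge: non-top pixels in rows 185-205
for u in (290,300,318,335,350):
    print(u,[(v,*T[v,u].round(0)) for v in range(186,212,3)])
K=T[205:240,262:375].reshape(-1,3); K=K[(K[:,2]>15)&(K[:,2]<72)&(K[:,1]<-20)]; print(np.median(K,axis=0),np.percentile(K[:,0],[1,99]),np.polyfit(K[:,0],K[:,1],1))
```

```text
L -75.16884728431718 0.5443103520906519
R 74.3973683334236 0.2163335870898863
F -76.3178873351085 -0.3926904518525545
290 [(186, np.float64(-19.0), np.float64(-40.0), np.float64(96.0)), (189, np.float64(-19.0), np.float64(-38.0), np.float64(96.0)), (192, np.float64(-19.0), np.float64(-36.0), np.float64(98.0)), (195, np.float64(-21.0), np.float64(-29.0), np.float64(122.0)), (198, np.float64(-21.0), np.float64(-27.0), np.float64(121.0)), (201, np.float64(-21.0), np.float64(-25.0), np.float64(121.0)), (204, np.float64(-21.0), np.float64(-22.0), np.float64(121.0)), (207, np.float64(-21.0), np.float64(-20.0), np.float64(120.0)), (210, np.float64(-17.0), np.float64(-30.0), np.float64(68.0))]
300 [(186, np.float64(-12.0), np.float64(-40.0), np.float64(96.0)), (189, np.float64(-12.0), np.float64(-38.0), np.float64(96.0)), (192, np.float64(-12.0), np.float64(-36.0), np.float64(98.0)), (195, np.float64(-13.0), np.float64(-29.0), np.float64(120.0)), (198, np.float64(-13.0), np.float64(-27.0), np.float64(121.0)), (201, np.float64(-13.0), np.float64(-24.0), np.float64(122.0)), (204, np.float64(-1
[... 1269 characters left out ...]
64(-30.0), np.float64(66.0))]
350 [(186, np.float64(23.0), np.float64(-40.0), np.float64(98.0)), (189, np.float64(23.0), np.float64(-38.0), np.float64(96.0)), (192, np.float64(23.0), np.float64(-36.0), np.float64(98.0)), (195, np.float64(25.0), np.float64(-29.0), np.float64(122.0)), (198, np.float64(25.0), np.float64(-27.0), np.float64(120.0)), (201, np.float64(25.0), np.float64(-24.0), np.float64(121.0)), (204, np.float64(25.0), np.float64(-22.0), np.float64(121.0)), (207, np.float64(25.0), np.float64(-20.0), np.float64(122.0)), (210, np.float64(21.0), np.float64(-30.0), np.float64(66.0))]
[  0.15983045 -29.80082009  34.85871477] [-28.08754417  28.66504923] [-2.77884273e-03 -2.96365461e+01]
```

```bash
python3 -m pendant '-0.0005 -0.0015 0 0 0 0; -0.0005 -0.0015 0.01 0 0 0; -0.0005 -0.0015 0.015 0 0 0; -0.0005 -0.0015 0.02 0 0 0; -0.0005 -0.0015 0.024 0 0 0';python3 -m pendant '0 0 0.003 0 0 0; 0 0 0.006 0 0 0; 0 0 0.006 0 0 0'
python3 - <<'E'
from h import *
s=readout.read_state(); print(s["grip_width"],s["force"],s["moment"],s["tool_pos"],np.degrees(s["ee_rot"]))
E
```

```text
time_s: 8.32
tool_pos: [0.5369, -0.1788, 0.1054]
ee_rot: [-3.141, 0.001, -0.147]
force: [-0.3, -0.6, -3.4]
grip_width: 0.0623
time_s: 8.57
tool_pos: [0.5369, -0.1788, 0.0995]
ee_rot: [-3.141, 0.001, -0.147]
force: [0.1, 0.4, -4.1]
grip_width: 0.062
0.06201973859127706 [ 0.07210726  0.42856351 -4.10517514] [-0.04420906  0.12716541 -0.06335851] [ 0.53687258 -0.17875987  0.09949452] [-1.79973322e+02  6.78784053e-02 -8.44388540e+00]
```

The jar is entering the pocket with no contact force. Lowering to the floor in small steps.

```bash
python3 -m pendant '0 0 0.003 0 0 0; 0 0 0.006 0 0 0; 0 0 0.008 0 0 0; 0 0 0.009 0 0 0; 0 0 0.009 0 0 0'; python3 -m pendant '0 0 0.001 0 0 0; 0 0 0.001 0 0 0'
```

```text
time_s: 8.98
tool_pos: [0.5371, -0.1789, 0.091]
ee_rot: [-3.141, 0.001, -0.147]
force: [0.2, 0.5, -3.2]
grip_width: 0.0622
time_s: 9.15
tool_pos: [0.5373, -0.179, 0.0903]
ee_rot: [3.142, -0.0, -0.147]
force: [0.2, -0.3, -3.1]
grip_width: 0.0624
```

```bash
python3 -m pendant '0 0 0.001 0 0 0; 0 0 0.001 0 0 0'
```

```text
time_s: 9.32
tool_pos: [0.5375, -0.1792, 0.0897]
ee_rot: [3.141, -0.0, -0.147]
force: [-0.6, -1.2, -2.4]
grip_width: 0.0622
```

```bash
python3 -m pendant '0 0 0.001 0 0 0; 0 0 0.001 0 0 0'
```

```text
time_s: 9.48
tool_pos: [0.5377, -0.1792, 0.0896]
ee_rot: [3.141, -0.001, -0.147]
force: [-2.5, 1.2, 3.9]
grip_width: 0.0621
```

```bash
python3 -m pendant '0 0 0.001 0 0 0; 0 0 0.001 0 0 0'
```

```text
time_s: 9.65
tool_pos: [0.5379, -0.1794, 0.0894]
ee_rot: [3.141, -0.001, -0.147]
force: [-4.8, 3.2, 10.2]
grip_width: 0.0621
```

Floor contact is at TCP z 0.0894, which puts the jar's bottom at about 0.009, so it is fully seated. I'll take a reference picture, then turn anticlockwise (negative tool z) in steps while watching the moment.

```bash
python3 - <<'E'
from h import *
s=readout.read_state(); p,d=optics.capture("wrist"); print(s["joint_pos"],s["force"],s["moment"],np.degrees(s["ee_rot"]))
cv2.imwrite("pics/w10.png",p[:,:,::-1]); np.savez("w10.npz",p=p,d=d,tp=s["tool_pos"],er=s["ee_rot"])
E
python3 -m pendant '0 0 -0.0005 0 0 -2; 0 0 -0.0005 0 0 -5; 0 0 -0.0005 0 0 -8; 0 0 -0.0005 0 0 -8'
python3 - <<'E'
from h import *
s=readout.read_state(); print(s["joint_pos"],s["force"],s["moment"],np.degrees(s["ee_rot"]))
E
```

```text
[-5.34773359e-01  2.69206526e-01  1.73428327e+00 -2.16914282e-04
  1.13678426e+00 -3.87481457e-01] [-4.82579572  3.23759733 10.15456645] [0.34583485 1.04205764 0.02728698] [ 1.79961007e+02 -6.56852921e-02 -8.43396314e+00]
time_s: 10.03
tool_pos: [0.5384, -0.1794, 0.0895]
ee_rot: [3.141, -0.003, -0.006]
force: [-1.4, 1.6, 4.4]
grip_width: 0.062
[-5.34843547e-01  2.69020957e-01  1.73429689e+00  4.50912897e-04
  1.13558295e+00 -5.29280439e-01] [-1.44429553  1.59471606  4.42238744] [0.13653481 0.25551583 0.13566745] [ 1.79942374e+02 -1.44970284e-01 -3.29530467e-01]
```

View pics/w10.png

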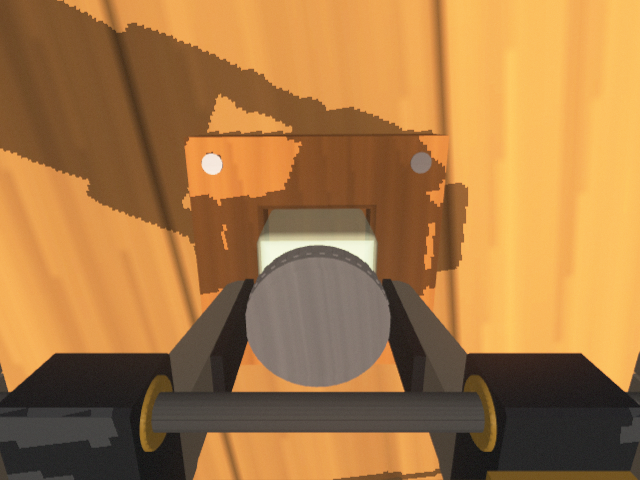

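The jar is down in the pocket, with a thin dark gap around the glass at (265–375, 207). The tool turned 8° with little moment so far. I'll check whether jar and lid moved.

Run:
```python
from h import *
s=readout.read_state(); p,d=optics.capture("wrist"); 
np.savez("w11.npz",p=p,d=d,tp=s["tool_pos"],er=s["ee_rot"]); cv2.imwrite("pics/w11.png",p[:,:,::-1])
for fn in ("w10.npz","w11.npz"):
    f=np.load(fn); s=dict(tool_pos=f["tp"],ee_rot=f["er"]); P=cloud("wrist",f["d"],s)
    K=P[195:245,250:390].reshape(-1,3); K=K[(K[:,2]>.038)&(K[:,2]<.072)]
    vx,vy,x,y=cv2.fitLine((K[:,:2]*1000).astype(np.float32),cv2.DIST_HUBER,0,.01,.01).ravel(); print(fn,"jar face ang",np.degrees(np.arctan2(vy,vx)),len(K),"tool",np.degrees(f["er"][2]))
```

```text
w10.npz jar face ang -8.319475 1724 tool -8.433963138758395
w11.npz jar face ang -8.329901 1710 tool -0.3295304674649798
```

View pics/w11.png

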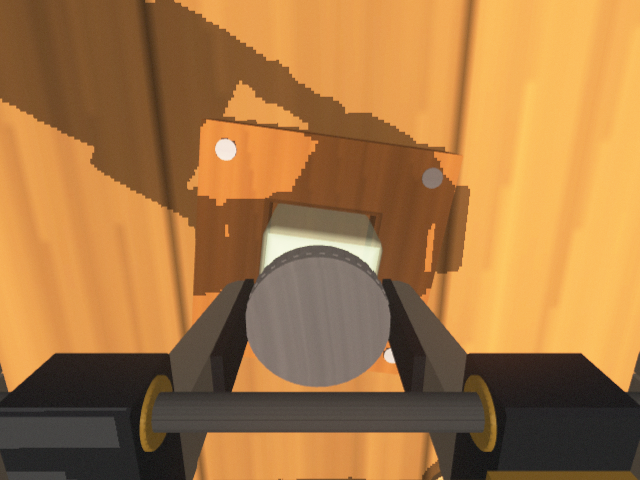

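```bash
cat > lid.py <<'E'
from h import *
def lidang(a,b):
    A,B=[cv2.createCLAHE(4,(4,4)).apply(cv2.cvtColor(np.load(x)["p"],cv2.COLOR_RGB2GRAY))[262:372,265:372] for x in (a,b)]
    out=[]
    for n,I in ((a,A),(b,B)):
        I=cv2.GaussianBlur(I.astype(np.float32),(0,0),1.5); gx=cv2.Sobel(I,cv2.CV_32F,1,0); gy=cv2.Sobel(I,cv2.CV_32F,0,1)
        J=np.degrees(.5*np.arctan2(2*(gx*gy).sum(),(gx*gx-gy*gy).sum())); out.append(J)
    return out, np.corrcoef(A.ravel(),B.ravel())[0,1]
E
python3 -c "
from lid import *
print(lidang('w10.npz','w11.npz'))"
python3 -m pendant '0 0 0 0 0 -4; 0 0 0 0 0 -8; 0 0 0 0 0 -12'
python3 - <<'E'
from h import *
s=readout.read_state(); print(s["force"],s["moment"],np.degrees(s["ee_rot"]))
E
```

```text
([np.float32(-14.99972), np.float32(-19.273018)], np.float64(0.8952272054218826))
time_s: 10.33
tool_pos: [0.5385, -0.1787, 0.0896]
ee_rot: [3.142, -0.003, 0.203]
force: [-0.6, 4.5, 6.7]
grip_width: 0.0623
[-0.64339617  4.5027534   6.73051916] [ 0.68927996  0.27675339 -0.49034152] [ 1.79997168e+02 -1.61179160e-01  1.16580112e+01]
```

The texture correlation of 0.90 shows the lid turns with the gripper while the jar stays put. Continuing.

```bash
python3 -m pendant '0 0 0 0 0 -4; 0 0 0 0 0 -8; 0 0 0 0 0 -12'; python3 -c "
from h import *
s=readout.read_state(); print(s['force'],s['moment'],np.degrees(s['ee_rot']))"; python3 -m pendant '0 0 0 0 0 -4; 0 0 0 0 0 -8'
python3 - <<'E'
from h import *
s=readout.read_state(); print(s["force"],s["moment"],np.degrees(s["ee_rot"]))
p,d=optics.capture("wrist"); 
np.savez("w12.npz",p=p,d=d,tp=s["tool_pos"],er=s["ee_rot"]); cv2.imwrite("pics/w12.png",p[:,:,::-1])
from lid import lidang; print(lidang("w11.npz","w12.npz"))
E
```

```text
time_s: 10.58
tool_pos: [0.5383, -0.1783, 0.0895]
ee_rot: [-3.141, -0.003, 0.413]
force: [-3.2, 5.2, 7.2]
grip_width: 0.0624
[-3.22285816  5.18141051  7.24644223] [ 0.87209202  0.42342535 -0.54173546] [-1.79974197e+02 -1.50475324e-01  2.36583317e+01]
time_s: 10.75
tool_pos: [0.5381, -0.1783, 0.0896]
ee_rot: [-3.141, -0.002, 0.553]
force: [-2.9, 5.6, 10.2]
grip_width: 0.062
[-2.88374253  5.6267038  10.2416925 ] [ 0.99517085  0.50851107 -0.51220238] [-1.79982303e+02 -1.28223266e-01  3.16723950e+01]
([np.float32(-19.273018), np.float32(-10.518079)], np.float64(0.8423692546223909))
```

View pics/w12.png

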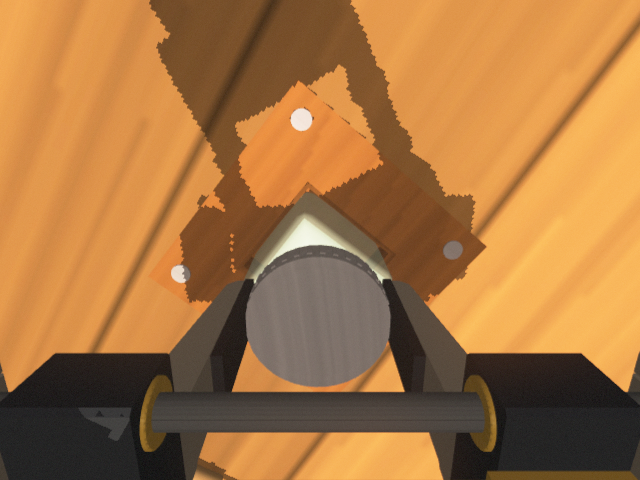

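Turned 40° so far, with the lid still fixed in the jaws. Now small steps, watching the moment and force.

```bash
cat > st.py <<'E'
from h import *
s=readout.read_state(); print(s["force"].round(2),s["moment"].round(2),np.degrees(s["ee_rot"]).round(2),s["tool_pos"].round(4),s["grip_width"].round(4),s["qvel"][5].round(2))
E
python3 -m pendant '0 0 0 0 0 -3' >/dev/null; python3 st.py; python3 -m pendant '0 0 0 0 0 -2'>/dev/null; python3 st.py; python3 -m pendant '0 0 0 0 0 -2'>/dev/null; python3 st.py
```

```text
Traceback (most recent call last):
  File "st.py", line 2, in <module>
    s=readout.read_state(); print(s["force"].round(2),s["moment"].round(2),np.degrees(s["ee_rot"]).round(2),s["tool_pos"].round(4),s["grip_width"].round(4),s["qvel"][5].round(2))
                                                                                                                                   ^^^^^^^^^^^^^^^^^^^^^
AttributeError: 'float' object has no attribute 'round'
Traceback (most recent call last):
  File "st.py", line 2, in <module>
    s=readout.read_state(); print(s["force"].round(2),s["moment"].round(2),np.degrees(s["ee_rot"]).round(2),s["tool_pos"].round(4),s["grip_width"].round(4),s["qvel"][5].round(2))
                                                                                                                                   ^^^^^^^^^^^^^^^^^^^^^
AttributeError: 'float' object has no attribute 'round'
Traceback (most recent call last):
  File "st.py", line 2, in <module>
    s=readout.read_state(); print(s["force"].round(2),s["moment"].round(2),np.degrees(s["ee_rot"]).round(2),s["tool_pos"].round(4),s["grip_width"].round(4),s["qvel"][5].round(2))
                                                                                                                                   ^^^^^^^^^^^^^^^^^^^^^
AttributeError: 'float' object has no attribute 'round'
```

```bash
sed -i 's/s\["grip_width"\].round(4)/round(s["grip_width"],4)/' st.py; python3 st.py
```

```text
[-4.84  4.09 13.2 ] [ 0.85  0.76 -0.27] [ 1.7994e+02 -1.2000e-01  3.8630e+01] [ 0.5384 -0.1786  0.0902] 0.0621 -0.42
```

```bash
python3 -m pendant '0 0 0 0 0 -1.5' >/dev/null; python3 st.py; python3 -m pendant '0 0 0 0 0 -1.5' >/dev/null; python3 st.py
```

```text
[-4.41  3.84 11.17] [ 0.71  0.74 -0.01] [ 1.7991e+02 -9.0000e-02  4.0150e+01] [ 0.5384 -0.1789  0.0903] 0.0623 -0.3
[-5.    3.78 12.22] [ 0.65  0.75 -0.15] [ 1.7991e+02 -9.0000e-02  4.1620e+01] [ 0.5384 -0.1789  0.0903] 0.0624 -0.31
```

The moment has fallen from −0.5 to about −0.1 N m and the tool rose 0.7 mm at 47–50°, so the threads seem to have let go. I'll stop turning and raise a few millimetres: a load of about −4 N would mean the jar is still attached, about 0 N would mean it's free.

```bash
python3 -m pendant '0 0 -0.001 0 0 0; 0 0 -0.001 0 0 0' >/dev/null; python3 st.py; python3 -m pendant '0 0 -0.001 0 0 0; 0 0 -0.001 0 0 0' >/dev/null; python3 st.py;  python3 -m pendant '0 0 -0.001 0 0 0; 0 0 -0.002 0 0 0; 0 0 -0.002 0 0 0' >/dev/null; python3 st.py; python3 -m pendant '0 0 0 0 0 0; 0 0 0 0 0 0' >/dev/null; python3 st.py
python3 - <<'E'
from h import *
s=readout.read_state(); p,d=optics.capture("wrist"); 
np.savez("w13.npz",p=p,d=d,tp=s["tool_pos"],er=s["ee_rot"]); cv2.imwrite("pics/w13.png",p[:,:,::-1])
E
```

```text
[-3.05  2.72  7.34] [ 0.49  0.42 -0.02] [ 1.7992e+02 -6.0000e-02  4.1560e+01] [ 0.5381 -0.179   0.0904] 0.0625 0.0
[-1.11  1.64  3.98] [ 0.33  0.17 -0.02] [ 1.7994e+02 -5.0000e-02  4.1550e+01] [ 0.5378 -0.179   0.0905] 0.0623 0.0
[-0.64  0.37  0.71] [ 0.02  0.07 -0.01] [-1.800e+02  2.000e-02  4.155e+01] [ 0.5372 -0.1791  0.0916] 0.0625 -0.0
[-0.4   0.49 -0.87] [-0.01  0.1   0.04] [-1.7998e+02  1.0000e-02  4.1550e+01] [ 0.5371 -0.179   0.0916] 0.062 -0.0
```

View pics/w13.png

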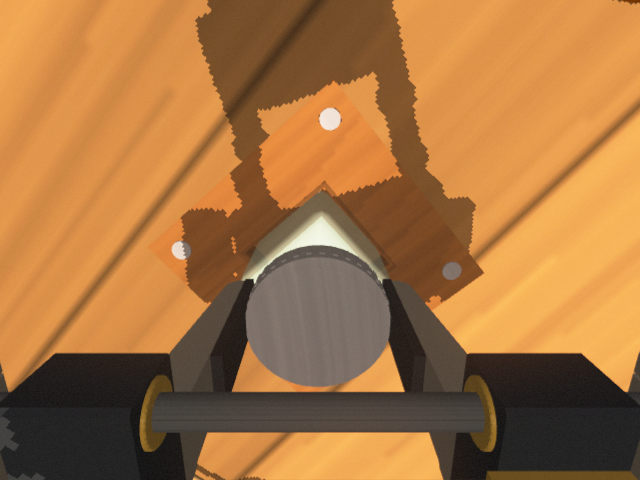

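The load is about −0.9 N at 2 mm of rise, not −4. Raising a little more to confirm.

```bash
python3 -m pendant '0 0 -0.002 0 0 0; 0 0 -0.004 0 0 0; 0 0 -0.004 0 0 0; 0 0 -0.004 0 0 0' >/dev/null; python3 st.py
python3 - <<'E'
from h import *
s=readout.read_state(); p,d=optics.capture("wrist"); 
np.savez("w14.npz",p=p,d=d,tp=s["tool_pos"],er=s["ee_rot"])
for fn in ("w13.npz","w14.npz"):
    f=np.load(fn); s=dict(tool_pos=f["tp"],ee_rot=f["er"]); P=cloud("wrist",f["d"],s); K=P[215:246,305:340].reshape(-1,3); K=K[(K[:,2]>.06)&(K[:,2]<.095)]
    print(fn,len(K),np.percentile(K[:,2],[50,80,95,99]), "lid",np.median(P[300:340,290:340,2]))
p,_=optics.capture("scene"); u,v=map(int,pix("scene",s["tool_pos"])); c=p[v-50:v+60,u-60:u+60]; cv2.imwrite("pics/s14.png",cv2.resize(c,None,fx=5,fy=5,interpolation=cv2.INTER_CUBIC)[:,:,::-1])
E
```

```text
[-0.97 -0.62 -0.62] [-0.01  0.02  0.01] [ 1.7995e+02 -1.0000e-02  4.1560e+01] [ 0.5375 -0.1792  0.0961] 0.0623 0.0
w13.npz 1056 [0.07880812 0.08111385 0.08298446 0.08417727] lid 0.11196025848614655
w14.npz 1067 [0.07952846 0.08198661 0.08382858 0.08489914] lid 0.11656939084447664
```

View pics/s14.png

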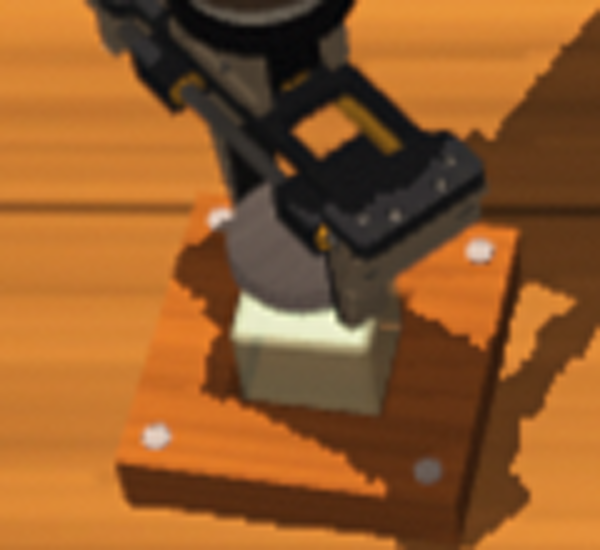

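The lid rose 4.6 mm, the glass stayed down, and only the lid's weight remains, so it's free. The lid's lower edge is at about z 0.101 and the mouth at 0.105. I'll lift another 24 mm to put the edge about 20 mm above the mouth.

```bash
python3 -m pendant '0 0 -0.005 0 0 0; 0 0 -0.01 0 0 0; 0 0 -0.016 0 0 0; 0 0 -0.021 0 0 0; 0 0 -0.024 0 0 0' >/dev/null; python3 -m pendant '0 0 0 0 0 0; 0 0 0 0 0 0; 0 0 0 0 0 0; 0 0 0 0 0 0; 0 0 0 0 0 0' >/dev/null; python3 st.py
python3 - <<'E'
from h import *
s=readout.read_state(); p,d=optics.capture("wrist"); print(s["qvel"].round(3),s["time_s"])
cv2.imwrite("pics/w15.png",p[:,:,::-1]); P=cloud("wrist",d,s); print("lid top",np.median(P[300:340,290:340,2]))
print(R.from_euler("xyz",s["ee_rot"]).as_matrix()[:,2])
K=P[180:246,250:390].reshape(-1,3); print(np.histogram(K[:,2],bins=np.arange(0,.15,.01)))
p,d=optics.capture("scene"); u,v=map(int,pix("scene",s["tool_pos"])); c=p[v-50:v+60,u-60:u+60]; cv2.imwrite("pics/s15.png",cv2.resize(c,None,fx=5,fy=5,interpolation=cv2.INTER_CUBIC)[:,:,::-1])
E
```

```text
[-0.28  0.13  0.4 ] [-0.01  0.01  0.01] [-1.7996e+02  1.0000e-02  4.1560e+01] [ 0.5371 -0.1788  0.1194] 0.0622 -0.0
[-0.     0.001 -0.    -0.001  0.    -0.002] 13.2833
lid top 0.13985957007228128
[-5.50866697e-04  3.56890031e-04 -9.99999785e-01]
(array([  88,  124,  259, 5205,  292,  316,  316, 1525,  652,   95,  314,
          0,    5,    0]), array([0.  , 0.01, 0.02, 0.03, 0.04, 0.05, 0.06, 0.07, 0.08, 0.09, 0.1 ,
       0.11, 0.12, 0.13, 0.14]))
```

View pics/w15.png

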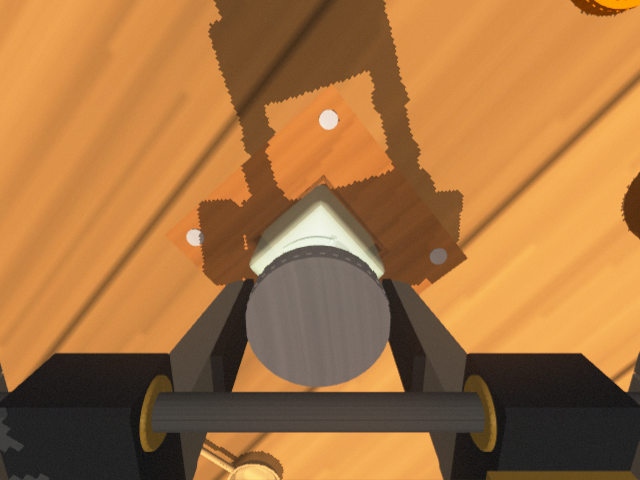

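View pics/s15.png

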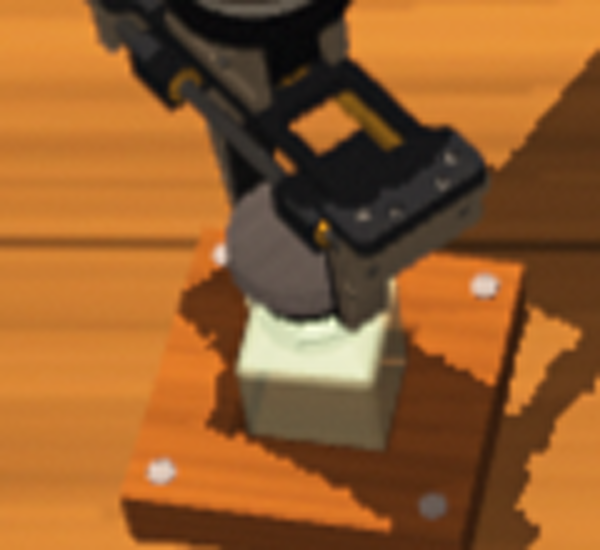

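By kinematics the lid's lower edge is about 18.3 mm above the mouth, so I'll raise it 1.5 mm, settle and hand in. The wrist view shows the neck under the lid at (318,243), and the jar is still square in the pocket.

```bash
python3 -m pendant '0 0 -0.0015 0 0 0; 0 0 -0.0015 0 0 0; 0 0 -0.0015 0 0 0; 0 0 -0.0015 0 0 0; 0 0 -0.0015 0 0 0' >/dev/null;  python3 -m pendant '0 0 0 0 0 0; 0 0 0 0 0 0; 0 0 0 0 0 0' >/dev/null; python3 st.py
python3 - <<'E'
from rig import ctrl
print(ctrl.job_done())
E
```

```text
[ 0.22 -0.42 -0.99] [-0.06  0.    0.03] [-180.      0.     41.56] [ 0.5373 -0.1789  0.1213] 0.0619 0.0
the job is handed in; nothing more can be done
None
```

The square jar is standing fully down in the holder's pocket. Its lid is off and still gripped, level and still, about 20 mm above the open mouth. I handed the job in after about 14 of the 45 s.

**What I did:** I lifted the jar by its lid, lined it up with the pocket using the wrist camera and lowered it until it touched the floor. I then turned the lid about 50° anticlockwise, stopped, and lifted it straight up.

**Last checks:**
- **Seating:** floor contact came with the jar's underside at about z = 0.009 m, the pocket floor. The jar did not turn over the first 8° of unscrewing, where I measured it. In the later pictures it still sits square.
- **Thread release:** the moment fell from about 0.5 to about 0.1 N m at 47–50°. I took no readings between 40° and 47°, so the lid may have turned a few degrees past release, still well under the 85° limit. On lifting, only about the lid's weight remained.
- **Lid height:** the last readings give about 20 mm above the mouth, tilt below 0.1° and no joint motion. The depth camera read the lid about 1 mm higher than the arm's own position did.
- **Other objects:** I never moved near the round jar, funnel or spoon at their height, but I did not re-measure their positions.

**What disagreed:** `ctrl.tcp_to_tips` says 25 mm, but depth and pictures put the fingertips only about 2 mm ahead of the tool point. My first close therefore shut just above the lid without touching anything. I opened, went 24 mm lower and gripped the lid properly.

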